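# Hook the lid onto the food-waste caddy

## Task

Close the white food-waste caddy with the green lid: hold the lid at a slant, hook its tongue under the caddy's lip, then swing the lid down until it lies flat inside the rim, and let go. Leave the grey lid where it lies.

Things in the scene. Friction and masses are not known exactly. Their poses are not given: they have to be found in the camera images.
- caddy: White open-topped food-waste caddy with green bands, 164 x 156 x 98 mm; fixed, yaw within 20 deg of 0. Origin: on the counter below the seat; z up. Lip on the -x side, towards the robot. Low rim walls (top z = 75 mm, 8 mm thick) round the lid's place: inner faces at x = +59 and y = +-70 mm. The lid rests on ledges at z = 65 mm, 30 mm wide along the sides, 22 mm at the +x end.
- caddy_lip (a point): Middle of the lip's free edge, on its underside: x = -59, y = 0, z = 91 mm in the caddy's frame, axes as the caddy's. The lip is 7 mm thick (top z = 98 mm), runs the full width and overhangs 30 mm from the wall behind it (inner face x = -89 mm). A level lid does not go in: bring the tongue under at a slant of about 20 deg, tongue end lowest, moving along the lid's own -x.
- caddy_seat (a point): Where the green lid's origin comes to lie when closed: x = 0, y = 0, z = 65 mm in the caddy's frame; the lid's axes are then parallel to the caddy's. Play of the closed lid: 9 mm either way in x, 10 mm in y.
- green_lid: Green rigid lid, about 0.2 kg, flat on the counter, tongue towards the robot (yaw within 30 deg of 0). Origin: centre of the plate's underside, z up. Plate 100 (x) x 120 (y) x 16 mm. Tongue on the -x edge: 72 mm wide, z = 10 to 16 mm, out to x = -80 mm. Black bridge handle: bar along x over the origin, 66 mm long, 14 mm wide, z = 38 to 60 mm; pinch it across y at z = 49 mm.
- grey_lid: Grey lid of another caddy, same shape, size and axes as the green one, flat on the counter on the other side of the white caddy. Not to be moved.
- green_lid_tongue (a point): Middle of the end of the green lid's tongue: x = -80, y = 0, z = 13 mm in the lid's frame; axes as the lid's.

How it is judged:
On the way:
1. the slanted green lid's tongue reaches under the caddy's lip (x of green_lid_tongue in the frame of caddy between -0.092 and -0.064 m and y of green_lid_tongue in the frame of caddy between -0.035 and 0.035 m and z of green_lid_tongue in the frame of caddy between 0.05 and 0.091 m and angle between green_lid's own z axis and vertical above 0.08 rad), for 0.1 s.
At the end, for the whole second after the job is handed in: The green lid lies at rest, flat (within 3 degrees of level) on the caddy's ledges inside the rim (height within 4 mm), the end of its tongue at least 8 mm under the lip, and released (x of green_lid_tongue in the frame of caddy between -0.092 and -0.067 m and y of green_lid_tongue in the frame of caddy between -0.025 and 0.025 m and z of green_lid_tongue in the frame of caddy between 0.074 and 0.082 m and z of green_lid in the frame of caddy between 0.061 and 0.069 m and angle between green_lid's own z axis and vertical below 0.05 rad and linear speed of green_lid below 0.02 m/s and angular speed of green_lid below 0.1 rad/s); the robot touches nothing.
It fails at once if the grey lid is moved by more than 30 mm (distance of grey_lid from where it was at the start of the episode above 0.03 m).
It also fails if it takes over 48 s, if anything falls off the work surface, if the arm or the gripper's body presses on something with over 40 N, if the wrist force passes 120 N, or if a joint passes its speed limit or range.

## Robot

A 7-joint arm with a two-finger parallel gripper is mounted at the origin on a cart in front of the work surface, level with it; the furniture and walls round the work are solid. World frame = base frame: x ahead of the robot, y to its left, z up, the work surface at z = 0. Lengths are in m, angles in rad, forces in N, time in s.
With the tool pointing down it reaches from about 0.425 to 0.8 m from the base axis. Payload 8.3 kg.
Tool frame: the origin (TCP) lies midway between the tips of the shut fingers; the grasp point (between the pads) lies tcp_to_grasp behind it (tcp_to_grasp is the distance from the TCP to the grasp point, in m); z points along the fingers, x is the direction in which the jaws open and shut, and the axes are right-handed (so a half turn about z gives the same grasp; the last joint's range is limited). The gripper opens to 85 mm and grips with 20 to 120 N. Pads are 22 mm wide; open, the fingers measure 114 mm over their backs; the gripper's body (76 mm by 85 mm) begins 54 mm behind the grasp point. The pads swing forward as they close: fully open they stand 13 mm farther back than shut.
Start: joints at [-1.208, 0.383, 0.016, 1.37, -0.006, 1.388, -0.046], TCP at [0.258, 0.569, 0.231] pointing down, gripper open.
Joint ranges: [-2.95, 2.95], [-0.25, 2.06], [-1.52, 1.56], [0.18, 2.33], [-1.44, 4.58], [0.02, 2.06], [-3.01, 3.01]. Speed limits (rad/s): [2.39, 2.39, 3.01, 3.01, 3.14, 3.14, 3.14].

## Interface

Orientations are given as a unit quaternion [w, x, y, z].
In Python, from bench import * gives the robot as it stands.
- The arm moves only by the shell command python3 -m pendant 'ROWS'. ROWS is JSON, a list of rows, each a list of 3 entries, a list of its own where there are three numbers: the shift along the tool's x, y, z in cm, then the turn, a rotation vector about the tool's x, y, z in degrees, then the finger opening in cm, from 0 to 8.54. In form: [[[dx, dy, dz], [wx, wy, wz], claw], ...]. A call has 1 to 5 rows; each row shifts and turns the commanded pose from where the row before left it, along the tool's axes as they then stand; what a row does not reach is not made up. A row lasts 1/12 s, in which the tool goes at most 41.7 mm and 7.16 degrees, less where a joint would pass 70% of its speed; a pose out of reach is approached as far as the arm can. A call with a gripper value outside its range is refused whole. The fingers move at their own pace and stop on an object; the grip force is fixed at half the most. Time passes only in rows, so rows that do not move let the fingers close. It gives the time, the measured TCP pose, the force and the opening at its end, in the units of the state.
- get_obs(): the state, without advancing time (a new reading comes with each control period).
- get_image(name): name is "side" or "top" or "wrist"; returns the picture (400x640x3 uint8, blue, green, red); there is no depth.
- get_calibration(name): a dict with "vfov" (degrees; the focal length in pixels is half the picture's height over the tangent of half this angle, whatever the lens; pixels are square), "cx", "cy" (the principal point, pixels), "position" and "attitude" of the camera in the world. Camera axes: x right, y up, looking along -z (the intrinsics and any distortion apply to the point x, -y, -z); pixel columns grow to the right and rows downward; lengths in m; the calibration is good to about 2 mm. The wrist camera is an equidistant fisheye: a pixel r from the principal point sees the ray r / f radians off the axis. A picture is of the moment at which its call begins: read the wrist's pose just before it. get_calibration takes no time and is no camera call; for the wrist camera it gives the pose at the moment of the call.
- finish_job(): hands the job in, once; it reports no verdict.
Trained networks look in the newest picture that a camera, given by its name, has taken for a name from the list of things; names that differ only in an ending like _2 or _b are one class to them, and where a whole thing is asked for, a point or a joint stands for the part that bears it (a point fixed in the world has none). Each returns a list of dicts, best first, with "conf" (0 to 1); they miss things now and then, are a little off and sometimes report something else, mostly with a low value. They report only what shows in the picture. A call takes as long as a camera call.
- silhouettes(camera, name): "mask" (400x640 bool, what is visible of it) and "at" ([column, row] in pixels, amid what is visible of it).
- landmark_of(camera, name): "at" ([column, row] in pixels: a listed point, or the origin of a listed thing).
The state is a dict: "time_s": time; "q": joint angles; "qd": joint speeds; "joint_torque": joint torques, N m; "eef_pos": TCP position; "tool_rot": TCP orientation; "contact_force": force on the tool from outside, world axes, zero at the start; "wrist_torque": the same for the moment, N m; "width": finger opening in m.
Only numpy, scipy, OpenCV 4.12 (cv2) and the standard library are available. Lean on these libraries where they do the work, as an engineer would, in place of code of your own. Each camera call takes 0.05 s, during which the arm holds its last target. There are 200 camera calls.

## Working session

There is one attempt and no reset: what is moved stays moved. The work goes in short steps, Python scripts to look and compute and a shell command to move; the robot and the scene stay as the last step left them, time stands still between calls to the robot, and variables do not carry over. Pictures are saved under pics/ and viewed, about 8 in all and at most 12, crops included, and the job is handed in when it is done.

```bash
mkdir -p pics; cat > h.py <<'E'
from bench import *
import numpy as np, cv2
from scipy.spatial.transform import Rotation as R
def rot(q): q=np.array(q,float); return R.from_quat(q[[1,2,3,0]]) if q.shape==(4,) else R.from_matrix(q)
def ray(cal,px,wrist=False):
    f=200/np.tan(np.radians(cal["vfov"])/2)
    u=(px[0]-cal["cx"])/f; v=(px[1]-cal["cy"])/f
    if wrist:
        r=np.hypot(u,v); s=np.sin(r)/max(r,1e-9); d=np.array([u*s,-v*s,-np.cos(r)])
    else: d=np.array([u,-v,-1.])
    d=rot(cal["attitude"]).apply(d); return np.array(cal["position"]),d/np.linalg.norm(d)
def proj(cal,P,wrist=False):
    f=200/np.tan(np.radians(cal["vfov"])/2)
    d=rot(cal["attitude"]).inv().apply(np.atleast_2d(P)-np.array(cal["position"]))
    x,y,z=d[:,0],-d[:,1],-d[:,2]
    if wrist:
        h=np.hypot(x,y); k=np.arctan2(h,z)/np.maximum(h,1e-9)
    else: k=1/z
    return np.c_[cal["cx"]+f*k*x,cal["cy"]+f*k*y]
def tri(rays):
    A=sum(np.eye(3)-np.outer(d,d) for p,d in rays); b=sum((np.eye(3)-np.outer(d,d))@p for p,d in rays)
    X=np.linalg.solve(A,b); return X,[np.linalg.norm((np.eye(3)-np.outer(d,d))@(X-p)) for p,d in rays]
E
python3 - <<'E'
from h import *
print(get_obs())
ims=[];
names=["green_lid","green_lid_tongue","caddy","caddy_lip","caddy_seat","grey_lid"]
for c in ["side","top","wrist"]:
    im=get_image(c).copy(); cal=get_calibration(c); print(c,cal)
    for n in names:
        for l in landmark_of(c,n)[:2]: print(c,n,np.round(l["at"],1),round(l["conf"],2))
    cv2.imwrite(f"pics/a_{c}.png",im)
    ims.append(im)
cv2.imwrite("pics/a.png",cv2.resize(np.vstack([np.hstack(ims[:2]),np.hstack([ims[2],ims[2]*0])]),(800,500)))
E
```

```text
{'time_s': 0.0, 'q': array([-1.2078924 ,  0.38425676,  0.01637181,  1.37117363, -0.0063107 ,
        1.3882302 , -0.04646605]), 'qd': array([-5.12969739e-04, -5.95152831e-04,  8.58482394e-04,  6.86585829e-04,
       -2.74748584e-05, -3.20441282e-04,  5.72790458e-05]), 'joint_torque': array([-7.88496218e-04, -6.27578616e+01,  8.43874253e-01, -3.71824944e+01,
        1.65272551e-02,  1.39101490e-02, -3.14599674e-05]), 'eef_pos': array([0.25790599, 0.56873227, 0.23025846]), 'tool_rot': array([ 5.58355453e-04,  8.40524451e-01,  5.41772672e-01, -8.40990160e-04]), 'contact_force': array([-0.63950256,  0.31495361, -0.52023215]), 'wrist_torque': array([ 0.02452889, -0.03504657, -0.02606438]), 'width': 0.08576765615886449}
side {'vfov': 55.04246517835642, 'cx': 319.7925232456388, 'cy': 202.79617176471655, 'position': array([ 0.23938019, -0.7501737 ,  0.48045332]), 'attitude': array([ 0.84610499,  0.51473916, -0.0614618 , -0.12398546])}
side green_lid [305.7 184.3] 0.76
side green_lid_tongue [277.3 184.7] 0.8
side caddy [349.1 233.3] 0.56
side caddy_lip [323.  201.4] 0.68
side caddy_seat [345.5 206.1] 0.67
side grey_lid [368.4 314.7] 0.94
top {'vfov': 51.374278459397445, 'cx': 323.7805034548082, 'cy': 197.97757392250531, 'position': array([ 0.30499483, -0.00634302,  1.01195298]), 'attitude': array([ 0.7110384 ,  0.05059512, -0.0416177 , -0.70009463])}
top green_lid [218.2 182. ] 0.95
top green_lid_tongue [209.8 213.8] 0.89
top green_lid_tongue [332.5 170.5] 0.3
top caddy [335.5 170.6] 0.86
top caddy_lip [329.1 192.4] 0.58
top grey_lid [443.  199.2] 0.96
wrist {'vfov': 65.70646984690485, 'cx': 324.6064036937959, 'cy': 199.39056485283564, 'position': array([0.18357043, 0.60186814, 0.37377042]), 'attitude': array([ 0.82970361, -0.13582961, -0.08763757,  0.53428634])}
wrist caddy_lip [ 97.6 387.3] 0.96
wrist grey_lid [ 63.9 366.7] 0.76
```

View pics/a.png

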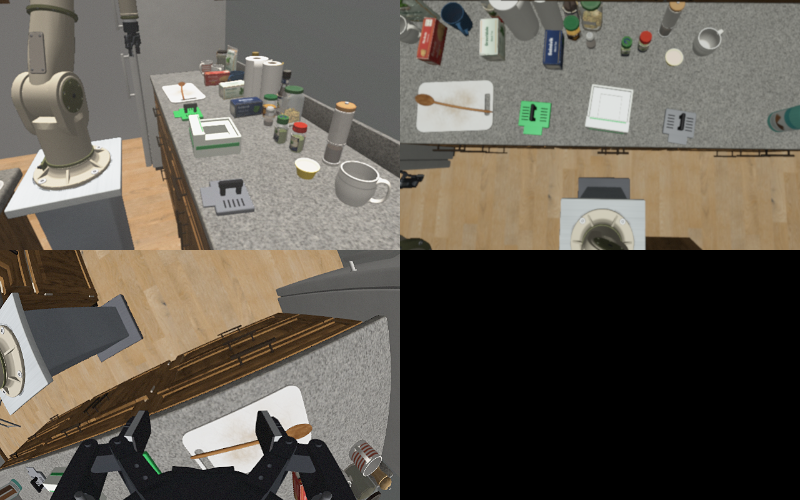

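```bash
cat >> h.py <<'E'
from scipy.optimize import minimize
B={"green_lid":[(-50,50,-60,60,0,16),(-80,-50,-36,36,10,16),(-33,33,-7,7,16,60)],
 "caddy":[(-97,67,-78,78,0,75),(-97,-59,-78,78,75,98)]}
def verts(b,Rm,t):
    v=np.array([[x,y,z] for x in b[:2] for y in b[2:4] for z in b[4:]])/1e3
    return v@Rm.T+t
def render(cal,name,Rm,t,w=False):
    m=np.zeros((1600,2560),np.uint8)
    for b in B[name]:
        p=proj(cal,verts(b,Rm,t),w)*4+2
        cv2.fillConvexPoly(m,cv2.convexHull(np.round(p).astype(np.int32)),255)
    return cv2.resize(m,(640,400),interpolation=cv2.INTER_AREA)/255.
def fit(name,views,x0,z=0.):
    def c(p):
        Rm=R.from_euler("z",p[2]).as_matrix(); s=0
        for cal,m,w in views:
            r=render(cal,name,Rm,[p[0],p[1],z],w); s+=np.abs(r-m).sum()/m.sum()
        return s
    S=np.array([x0]*4,float); S[1,0]+=.015;S[2,1]+=.015;S[3,2]+=.15
    r=minimize(c,x0,method="Nelder-Mead",options=dict(initial_simplex=S,xatol=2e-4,fatol=1e-4)); return r.x,r.fun/len(views)
E
python3 - <<'E'
from h import *
C={c:get_calibration(c) for c in("side","top")}
L={}
def show(n,a,b):
    print(n,*[np.round(v,4) for v in tri([ray(C["side"],a),ray(C["top"],b)])])
show("lid",[305.7,184.3],[218.2,182]);show("tongue",[277.3,184.7],[209.8,213.8])
show("caddy",[349.1,233.3],[335.5,170.6]);show("lip",[323,201.4],[329.1,192.4]);show("grey",[368.4,314.7],[443,199.2])
for n in("green_lid","caddy"):
    V=[]
    for c in("top","side"):
        get_image(c); s=silhouettes(c,n)
        if s: V.append((C[c],s[0]["mask"].astype(float),False)); print(n,c,s[0]["conf"],s[0]["mask"].sum(),s[0]["at"])
    p,d=ray(C["top"],[218.2,182] if n=="green_lid" else [335.5,170.6]); g=p-d*p[2]/d[2]
    for vs in (V,V[:1],V[1:]): print(n,*fit(n,vs,[g[0],g[1],0.]))
E
```

```text
lid [ 0.4736  0.2699 -0.0014] [0.0003 0.0003]
tongue [0.3923 0.2857 0.0028] [0.002 0.002]
caddy [ 0.5075 -0.0203 -0.0074] [0.0004 0.0004]
lip [ 0.4442 -0.0061  0.0805] [0.0041 0.0041]
grey [ 0.4433 -0.2862 -0.004 ] [0.0039 0.0039]
green_lid top 0.82 2330 [213.6, 186.9]
green_lid side 0.88 745 [302.6, 178.8]
green_lid [ 0.47115209  0.27609769 -0.03284896] 0.2258761007067227
green_lid [ 0.47213266  0.27413623 -0.06632276] 0.05700580661449128
green_lid [ 0.46958317  0.27772943 -0.04929014] 0.377733912356889
caddy top 0.68 5037 [334.6, 172.0]
caddy side 0.7 4727 [342.6, 219.3]
caddy [ 0.50252359 -0.01791668 -0.12718518] 0.03403875940546459
caddy [ 0.50350329 -0.01879176 -0.12488545] 0.01941631923764145
caddy [ 0.50228642 -0.0156906  -0.13452915] 0.036419069425951044
```

```bash
python3 -c "
import bench; print([ (n,getattr(bench,n)) for n in dir(bench) if n.startswith('tcp')])"
python3 -m pendant '[[[-1.8,3.2,0],[0,0,0],8.5],[[-1.8,3.2,0],[0,0,0],8.5],[[-1.8,3.2,0],[0,0,0],8.5],[[-1.8,3.2,0],[0,0,0],8.5],[[-1.8,3.2,0],[0,0,0],8.5]]'
python3 -m pendant '[[[-1.8,3.2,0],[0,0,0],8.5],[[-1.8,3.2,0],[0,0,0],8.5],[[-1.8,3.2,0],[0,0,0],8.5],[[-1.8,3.2,0],[0,0,0],8.5],[[-1.8,2.9,0],[0,0,0],8.5]]'
python3 -m pendant '[[[0,0,0],[0,0,-6],8.5],[[0,0,0],[0,0,-6],8.5],[[0,0,0],[0,0,-4],8.5],[[0,0,0],[0,0,0],8.5],[[0,0,0],[0,0,0],8.5]]'
cat > look.py <<'E'
import sys
from h import *
names=["green_lid","green_lid_tongue","caddy","caddy_lip","caddy_seat"]
tag=sys.argv[1]; o=get_obs(); print(o["time_s"],o["eef_pos"],rot(o["tool_rot"]).as_matrix().round(3).tolist(),o["width"])
for c in sys.argv[2:]:
    w=c=="wrist"; cal=get_calibration(c); im=get_image(c).copy()
    for n in names:
        for l in landmark_of(c,n)[:1]:
            p,d=ray(cal,l["at"],w); print(c,n,np.round(l["at"],1),round(l["conf"],2),"z=0:",np.round(p-d*p[2]/d[2],4))
    cv2.imwrite(f"pics/{tag}_{c}.png",im)
E
python3 look.py b wrist
```

```text
[('tcp_to_grasp', 0.0187)]
time_s: 1.87
eef_pos: [0.3675, 0.4196, 0.2314]
tool_rot: [-0.0, 0.841, 0.542, 0.0]
contact_force: [1.0, 0.7, 0.2]
width: 0.0852
time_s: 2.28
eef_pos: [0.4737, 0.2724, 0.2316]
tool_rot: [0.0, 0.841, 0.541, 0.0]
contact_force: [0.3, -0.3, -0.7]
width: 0.0854
time_s: 2.7
eef_pos: [0.4725, 0.2743, 0.2313]
tool_rot: [-0.0, 0.758, 0.653, 0.0]
contact_force: [-0.0, -0.3, -0.4]
width: 0.085
2.7 [0.4724594  0.27434497 0.23133593] [[0.148, 0.989, -0.0], [0.989, -0.148, 0.0], [0.0, -0.0, -1.0]] 0.08503790554314435
wrist green_lid [323.7 162. ] 0.88 z=0: [0.4679 0.2728 0.    ]
wrist green_lid_tongue [320.   98.9] 0.92 z=0: [0.3908 0.28   0.    ]
wrist caddy [136.4 218.2] 0.88 z=0: [ 0.5034 -0.0159  0.    ]
wrist caddy_lip [ 88.8 199.4] 0.72 z=0: [ 0.4599 -0.105   0.    ]
wrist caddy_seat [110.  233.7] 0.97 z=0: [ 0.5221 -0.0828  0.    ]
```

View pics/b_wrist.png

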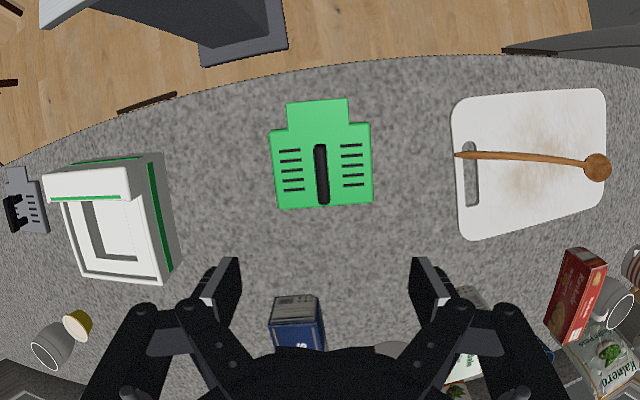

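The wrist view shows the green lid at about (322,160): tongue end near (317,98), handle bar from (321,145) to (323,204). The caddy is on the left, with its lip at about (90,185).

```bash
python3 - <<'E'
from h import *
cw=get_calibration("wrist"); im=get_image("wrist").copy()
mg=cv2.inRange(cv2.cvtColor(im,cv2.COLOR_BGR2HSV),(45,120,60),(80,255,255)); mg[:,:250]=0;mg[:,400:]=0
s=silhouettes("wrist","green_lid")[0]["mask"]; print(s.sum(),mg.astype(bool).sum())
for z in(0,): 
  V=[(cw,s.astype(float),True)]
  print(fit("green_lid",V,[.47,.273,-.1],z))
# handle long axis
k=np.zeros_like(mg); hsv=cv2.cvtColor(im,cv2.COLOR_BGR2GRAY)
k=((hsv<60)&(cv2.morphologyEx(mg,cv2.MORPH_CLOSE,np.ones((25,25)))>0)).astype(np.uint8)
n,lab,st,ce=cv2.connectedComponentsWithStats(k); i=1+np.argmax(st[1:,4]); print(st[i],ce[i])
pts=np.argwhere(lab==i)[:,::-1].astype(np.float32); 
def at(px,z): p,d=ray(cw,px,True); return p+d*(z-p[2])/d[2]
W=np.array([at(p,.06)[:2] for p in pts]); r=cv2.minAreaRect((W*1e4).astype(np.float32)); print("handle at z=.06",r)
print("tongue z.016",at([320,98.9],.013))
V=[(cw,silhouettes("wrist","caddy")[0]["mask"].astype(float),True)]; print(fit("caddy",V,[.503,-.018,-.12]))
E
```

```text
9652 8300
(array([ 0.47005265,  0.27031551, -0.06653865]), np.float64(0.026404768289412742))
[313 144  17  61 727] [321.303989 173.696011]
handle at z=.06 ((4685.8408203125, 2705.681884765625), (132.64471435546875, 651.4158325195312), 86.74317169189453)
tongue z.016 [0.39075411 0.28011516 0.013     ]
(array([ 0.5007874 , -0.02732195, -0.13177142]), np.float64(0.029027949782666762))
```

```bash

python3 -m pendant '[[[0,0,0],[0,0,-4.8],8.5],[[-0.4,-0.2,2],[0,0,0],8.5],[[0,0,4],[0,0,0],8.5],[[0,0,4],[0,0,0],8.5],[[0,0,3],[0,0,0],8.5]]'
python3 -m pendant '[[[0,0,3],[0,0,0],8.5],[[0,0,2],[0,0,0],8.5],[[0,0,2],[0,0,0],8.5],[[0,0,0],[0,0,0],8.5],[[0,0,0],[0,0,0],8.5]]'
python3 look.py c wrist side
```

```text
time_s: 3.57
eef_pos: [0.4693, 0.2699, 0.0987]
tool_rot: [-0.0, 0.729, 0.685, -0.001]
contact_force: [-0.1, -0.2, -0.2]
width: 0.0853
time_s: 3.98
eef_pos: [0.4696, 0.2701, 0.0307]
tool_rot: [-0.0, 0.729, 0.685, -0.001]
contact_force: [-0.0, -0.3, 1.0]
width: 0.0849
3.9833 [0.46960419 0.27005193 0.03071159] [[0.063, 0.998, -0.002], [0.998, -0.063, -0.001], [-0.002, -0.002, -1.0]] 0.08494338078017417
wrist green_lid [327.8 236.2] 0.94 z=0: [0.4701 0.2707 0.    ]
wrist green_lid_tongue [325.7 102.1] 0.95 z=0: [0.3897 0.2745 0.    ]
side green_lid [306.6 183.8] 0.7 z=0: [0.4761 0.2696 0.    ]
side green_lid_tongue [277.4 187.3] 0.73 z=0: [0.3882 0.2735 0.    ]
side caddy [348.6 233.9] 0.84 z=0: [ 0.501  -0.0335 -0.    ]
side caddy_lip [320.9 199.7] 0.93 z=0: [0.4879 0.1555 0.    ]
side caddy_seat [346.3 207.3] 0.87 z=0: [0.5394 0.0919 0.    ]
```

View pics/c_wrist.png

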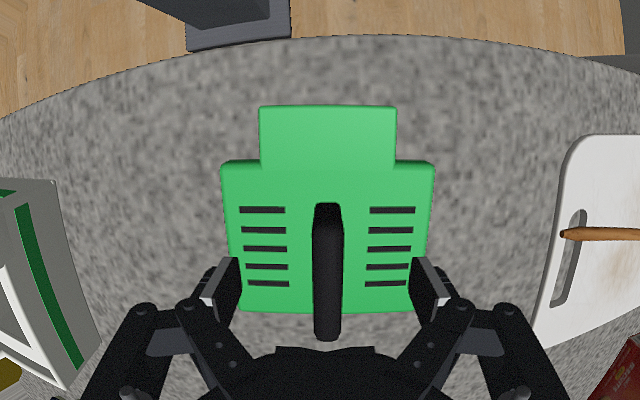

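The fingers straddle the black bar, centred at about column 328 with the pads at rows 260–310, and the lid is squared to the tool. Closing now and lifting.

```bash

python3 -m pendant '[[[0,0,0],[0,0,0],0],[[0,0,0],[0,0,0],0],[[0,0,0],[0,0,0],0],[[0,0,0],[0,0,0],0],[[0,0,0],[0,0,0],0]]'
python3 -m pendant '[[[0,0,0],[0,0,0],0],[[0,0,0],[0,0,0],0],[[0,0,0],[0,0,0],0],[[0,0,0],[0,0,0],0],[[0,0,0],[0,0,0],0]]'
python3 -m pendant '[[[0,0,-1],[0,0,0],0],[[0,0,-2],[0,0,0],0],[[0,0,-4],[0,0,0],0],[[0,0,-4],[0,0,0],0],[[0,0,-4],[0,0,0],0]]'
python3 -m pendant '[[[0,0,-4],[0,0,0],0],[[0,0,-2],[0,0,0],0],[[0,0,0],[0,0,0],0],[[0,0,0],[0,0,0],0],[[0,0,0],[0,0,0],0]]'
python3 look.py d wrist top
```

```text
time_s: 5.0
eef_pos: [0.4702, 0.2704, 0.0312]
tool_rot: [-0.0, 0.729, 0.685, -0.0]
contact_force: [0.2, 0.2, -0.7]
width: 0.025
time_s: 5.42
eef_pos: [0.4704, 0.2705, 0.0314]
tool_rot: [0.0, 0.729, 0.685, 0.0]
contact_force: [-0.4, 0.3, 2.2]
width: 0.0131
time_s: 5.83
eef_pos: [0.4694, 0.2699, 0.183]
tool_rot: [-0.0, 0.729, 0.685, -0.001]
contact_force: [1.2, 0.5, -1.4]
width: 0.0129
time_s: 6.25
eef_pos: [0.4695, 0.2701, 0.2402]
tool_rot: [-0.0, 0.729, 0.685, -0.001]
contact_force: [0.9, 0.2, -1.9]
width: 0.0135
6.25 [0.469494   0.27007421 0.2401551 ] [[0.063, 0.998, -0.002], [0.998, -0.063, -0.001], [-0.001, -0.002, -1.0]] 0.013519687402001622
wrist green_lid [327.  233.2] 0.72 z=0: [0.5645 0.2658 0.    ]
wrist green_lid_tongue [326.2 103. ] 0.71 z=0: [0.3927 0.2754 0.    ]
wrist caddy [ 23.9 184.3] 0.74 z=0: [ 0.449 -0.309  0.   ]
wrist caddy_lip [ 89.9 180.3] 0.8 z=0: [ 0.4604 -0.105   0.    ]
wrist caddy_seat [107.9 215.4] 0.58 z=0: [ 0.521  -0.0832  0.    ]
top green_lid [190.4 166. ] 0.82 z=0: [0.5131 0.3409 0.    ]
top green_lid_tongue [180.4 204.2] 0.67 z=0: [0.4171 0.3601 0.    ]
top caddy [332.6 172.6] 0.65 z=0: [ 0.5014 -0.0132  0.    ]
top caddy_lip [328.5 189.8] 0.67 z=0: [ 0.4582 -0.0037  0.    ]
top caddy_seat [336.5 165.5] 0.73 z=0: [ 0.5194 -0.0226  0.    ]
```

```bash

python3 -m pendant '[[[-3,0,0],[0,0,3.7],0],[[-4,0,0],[0,0,0],0],[[-3,0,0],[0,0,0],0],[[0,0,0],[0,0,0],0],[[0,0,0],[0,0,0],0]]'
python3 - <<'E'
from h import *
o=get_obs(); print(o["eef_pos"],rot(o["tool_rot"]).as_matrix().round(3).tolist())
V={}; r={"caddy":[], "caddy_lip":[], "caddy_seat":[]}
for c in("top","side","wrist"):
    w=c=="wrist"; cal=get_calibration(c); im=get_image(c).copy(); cv2.imwrite(f"pics/e_{c}.png",im)
    s=silhouettes(c,"caddy"); V[c]=(cal,s[0]["mask"].astype(float),w); print(c,s[0]["conf"],*fit("caddy",[V[c]],[.502,-.018,-.127]))
    m=s[0]["mask"]; im[m]=im[m]//2+np.array([0,0,127],np.uint8)
    if w: cv2.imwrite("pics/e_ov.png",im)
    for n in r:
        l=landmark_of(c,n)
        if l: r[n].append((c,ray(cal,l[0]["at"],w),l[0]["conf"]))
for n,v in r.items():
    print(n,[(a[0],round(a[2],2)) for a in v],*tri([a[1] for a in v]))
print(fit("caddy",list(V.values()),[.502,-.018,-.127]))
E
```

```text
time_s: 7.27
eef_pos: [0.4597, 0.169, 0.2418]
tool_rot: [0.0, 0.752, 0.659, 0.0]
contact_force: [0.2, -0.1, -2.2]
width: 0.0128
[0.45972329 0.16902931 0.24179499] [[0.131, 0.991, 0.001], [0.991, -0.131, 0.001], [0.001, 0.001, -1.0]]
top 0.85 [ 0.50295085 -0.01902605 -0.1322326 ] 0.02543457938395636
side 0.6 [ 0.50195483 -0.01524265 -0.11348965] 0.0422856718891046
wrist 0.89 [ 0.49899591 -0.04009733 -0.13789513] 0.18821359052095413
caddy [('top', 0.57), ('side', 0.62), ('wrist', 0.79)] [ 0.50610737 -0.01856787 -0.00723522] [np.float64(0.005221122018123088), np.float64(0.001281817970161152), np.float64(0.004297258619004469)]
caddy_lip [('top', 0.96), ('side', 0.58), ('wrist', 0.71)] [ 0.44425686 -0.0121422   0.08764389] [np.float64(0.0029533177952197408), np.float64(0.0017727087301208629), np.float64(0.0023122727394223157)]
caddy_seat [('top', 0.79), ('side', 0.89), ('wrist', 0.71)] [ 0.49810092 -0.02271713  0.06736796] [np.float64(0.0038776685290755997), np.float64(0.0007486364809947345), np.float64(0.003286656715426734)]
(array([ 0.50154906, -0.02042578, -0.1363274 ]), np.float64(0.10922159017626304))
```

View pics/e_ov.png

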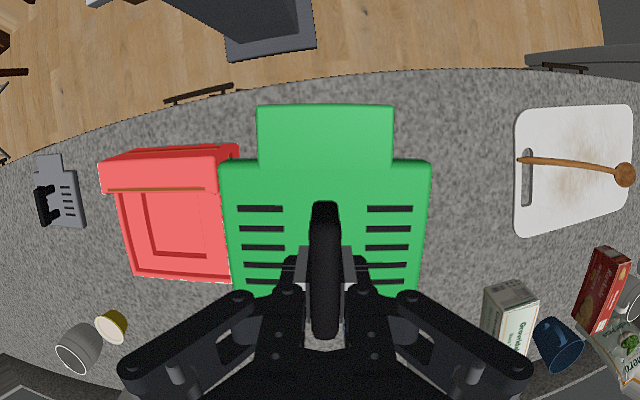

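The wrist view, with the caddy mask in red, matches the caddy (lip edge near (157,190)). It's partly hidden by the held lid, so I trust the top and side fits: caddy at (0.502, −0.019), yaw −0.128. Tilting first, then computing the shift to the pre-hook pose.

```bash

python3 -m pendant '[[[-2,0,0],[-6.7,0,0],0],[[-3,0,0],[-6.7,0,0],0],[[-3,0,0],[-6.6,0,0],0],[[0,0,0],[0,0,0],0],[[0,0,0],[0,0,0],0]]'
cat > goal.py <<'E'
import sys
from h import *
CAD=np.array([.502,-.019,0]); RC=R.from_euler("z",-.128).as_matrix(); M=np.array([[0,1,0],[1,0,0],[0,0,-1.]])
def lidpose(o):
    Rt=rot(o["tool_rot"]).as_matrix(); return Rt@M.T, np.array(o["eef_pos"])+Rt@[0,0,.0314]
def goal(X,Z,th):
    o=get_obs(); Rt=rot(o["tool_rot"]).as_matrix(); Rl,tl=lidpose(o)
    e=RC.T@(tl-CAD)*1e3; tg=RC.T@(tl+Rl@[-.08,0,.013]-CAD)*1e3; tw=R.from_matrix(RC.T@Rl).as_euler("ZYX",degrees=True)
    print("lid in caddy mm",e.round(1),"tongue",tg.round(1),"yaw,pitch,roll",tw.round(2),"t",o["time_s"],"F",o["contact_force"].round(1))
    Rg=RC@R.from_euler("y",-np.radians(th)).as_matrix(); P=CAD+RC@(np.array([X,0,Z])/1e3)+Rg@[0,0,.0314]
    Rtg=Rg@M
    print("goal",(X,Z,th),"TCP",P.round(4),"shift tool cm",(Rt.T@(P-o["eef_pos"])*100).round(2),"turn deg",np.degrees(R.from_matrix(Rt.T@Rtg).as_rotvec()).round(2))
if __name__=="__main__": goal(*map(float,sys.argv[1:4]))
E
python3 goal.py 40 150 20; python3 goal.py 37.6 102 20
```

```text
time_s: 8.43
eef_pos: [0.4469, 0.0901, 0.2385]
tool_rot: [0.13, 0.74, 0.651, 0.112]
contact_force: [0.2, 1.6, -1.1]
width: 0.0128
lid in caddy mm [-57.9 101.1 209. ] tongue [-137.6  101.1  194.1] yaw,pitch,roll [  0.04 -19.76  -0.16] t 8.4333 F [ 0.2  1.6 -1.1]
goal (40.0, 150.0, 20.0) TCP [ 0.531  -0.0227  0.1795] shift tool cm [-10.1    7.2    8.89] turn deg [-0.24  0.14  0.04]
lid in caddy mm [-57.9 101.1 209. ] tongue [-137.6  101.1  194.1] yaw,pitch,roll [  0.04 -19.76  -0.16] t 8.4333 F [ 0.2  1.6 -1.1]
goal (37.6, 102.0, 20.0) TCP [ 0.5286 -0.0224  0.1315] shift tool cm [-10.09   5.35  13.32] turn deg [-0.24  0.14  0.04]
```

```bash

python3 -m pendant '[[[-2.5,1.8,2.2],[0,0,0],0],[[-2.5,1.8,2.2],[0,0,0],0],[[-2.5,1.8,2.2],[0,0,0],0],[[-2.6,1.8,2.2],[-0.2,0.1,0],0],[[0,0,0],[0,0,0],0]]'
python3 -m pendant '[[[0,0,0],[0,0,0],0],[[0,0,0],[0,0,0],0]]'
python3 goal.py 37.6 102 20; python3 look.py f top side
python3 - <<'E'
from h import *
a=cv2.imread("pics/f_side.png")[140:290,250:450];b=cv2.imread("pics/f_top.png")[100:250,230:430]
cv2.imwrite("pics/f.png",np.hstack([cv2.resize(a,(400,300)),cv2.resize(b,(400,300))]))
E
```

```text
time_s: 8.85
eef_pos: [0.536, -0.0272, 0.1825]
tool_rot: [0.133, 0.741, 0.648, 0.116]
contact_force: [-1.9, -0.1, -1.5]
width: 0.0131
time_s: 9.02
eef_pos: [0.5344, -0.0203, 0.1842]
tool_rot: [0.131, 0.739, 0.65, 0.117]
contact_force: [-0.1, -0.1, -1.5]
width: 0.0131
lid in caddy mm [ 43.2   2.9 154.7] tongue [-36.4   2.9 139.2] yaw,pitch,roll [  0.03 -20.26   0.13] t 9.0167 F [-0.1 -0.1 -1.5]
goal (37.6, 102.0, 20.0) TCP [ 0.5286 -0.0224  0.1315] shift tool cm [-0.29 -2.34  4.75] turn deg [ 0.26 -0.13  0.03]
9.0167 [ 0.53442136 -0.02030269  0.18417357] [[0.126, 0.931, 0.344], [0.992, -0.119, -0.042], [0.002, 0.346, -0.938]] 0.013076352064616232
side green_lid [367.5 170.4] 0.64 z=0: [0.6865 0.3062 0.    ]
side green_lid_tongue [328.4 180.1] 0.76 z=0: [0.5458 0.2743 0.    ]
side caddy [347.3 231.8] 0.68 z=0: [ 0.5012 -0.0238 -0.    ]
side caddy_lip [318.9 200.5] 0.76 z=0: [0.4814 0.1526 0.    ]
side caddy_seat [344.6 208.2] 0.84 z=0: [0.5335 0.0886 0.    ]
```

View pics/f.png

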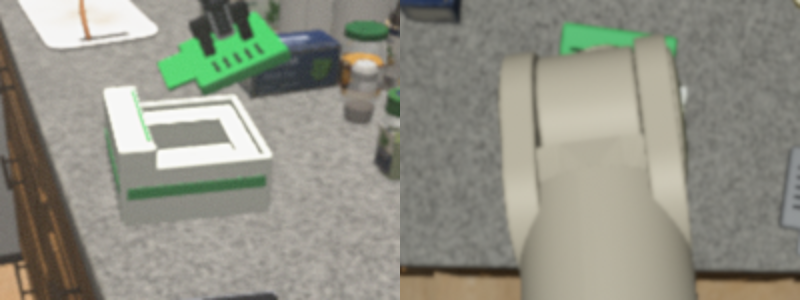

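The side view shows the slanted lid above the caddy with its tongue lower-left, at about (328,180) in the full frame. The arm blocks the top view. Lowering to the pre-hook pose.

```bash

python3 -m pendant '[[[-0.1,-0.8,1.6],[0.2,-0.1,0],0],[[-0.1,-0.8,1.6],[0,0,0],0],[[-0.1,-0.7,1.6],[0,0,0],0],[[0,0,0],[0,0,0],0],[[0,0,0],[0,0,0],0]]'
python3 -m pendant '[[[0,0,0],[0,0,0],0],[[0,0,0],[0,0,0],0]]'
python3 goal.py 0 88.5 20
cat > chk.py <<'E'
import sys
from goal import *
o=get_obs(); Rl,tl=lidpose(o)
for c in sys.argv[2:]:
    w=c=="wrist"; cal=get_calibration(c); im=get_image(c).copy()
    for n,off in(("green_lid",[0,0,0]),("green_lid_tongue",[-.08,0,.013])):
        l=landmark_of(c,n); print(c,n,"pred",proj(cal,tl+Rl@off,w)[0].round(1),"seen",[(np.round(k["at"],1),round(k["conf"],2)) for k in l[:1]])
    for n,off in(("caddy_lip",[-.059,0,.091]),("caddy_seat",[0,0,.065])):
        l=landmark_of(c,n); print(c,n,"pred",proj(cal,CAD+RC@off,w)[0].round(1),"seen",[(np.round(k["at"],1),round(k["conf"],2)) for k in l[:1]])
    for nm,Rm,t,col in(("green_lid",Rl,tl,(0,0,255)),("caddy",RC,CAD,(255,0,0))):
        for b in B[nm]:
            p=proj(cal,verts(b,Rm,t),w); 
            for i in range(8):
                for j in(1,2,4):
                    if not i&j: cv2.line(im,tuple(np.round(p[i]*16).astype(int)),tuple(np.round(p[i|j]*16).astype(int)),col,1,cv2.LINE_AA,4)
    cv2.imwrite(f"pics/{sys.argv[1]}_{c}.png",im if w else cv2.resize(im[130:280,230:450],None,fx=3,fy=3,interpolation=cv2.INTER_CUBIC))
E
python3 chk.py g side wrist
```

```text
time_s: 10.03
eef_pos: [0.5273, -0.0233, 0.1297]
tool_rot: [0.13, 0.739, 0.651, 0.114]
contact_force: [0.6, 0.2, -1.3]
width: 0.0129
time_s: 10.2
eef_pos: [0.529, -0.023, 0.1317]
tool_rot: [0.131, 0.739, 0.651, 0.116]
contact_force: [-0.1, 0.2, -1.5]
width: 0.013
lid in caddy mm [ 38.1  -0.5 102.2] tongue [-41.5  -0.6  86.9] yaw,pitch,roll [  0.03 -20.12   0.04] t 10.2 F [-0.1  0.2 -1.5]
goal (0.0, 88.5, 20.0) TCP [ 0.4913 -0.0176  0.118 ] shift tool cm [ 0.06 -4.04 -0.02] turn deg [ 0.12 -0.05  0.03]
side green_lid pred [363.9 190.5] seen [(array([365.6, 188.1]), 0.69)]
side green_lid_tongue pred [329.2 199.7] seen [(array([327.8, 200.2]), 0.67)]
side caddy_lip pred [321.5 198.6] seen [(array([327.9, 202.6]), 0.63)]
side caddy_seat pred [347.2 206.5] seen []
wrist green_lid pred [326.9 236.9] seen [(array([324. , 235.5]), 0.8)]
wrist green_lid_tongue pred [327.2 104.1] seen [(array([327.2, 103.2]), 0.92)]
wrist caddy_lip pred [328.6  73.6] seen [(array([321.1,  71.7]), 0.82)]
wrist caddy_seat pred [327.6 152.6] seen [(array([320.2,  74.3]), 0.65)]
```

View pics/g_side.png

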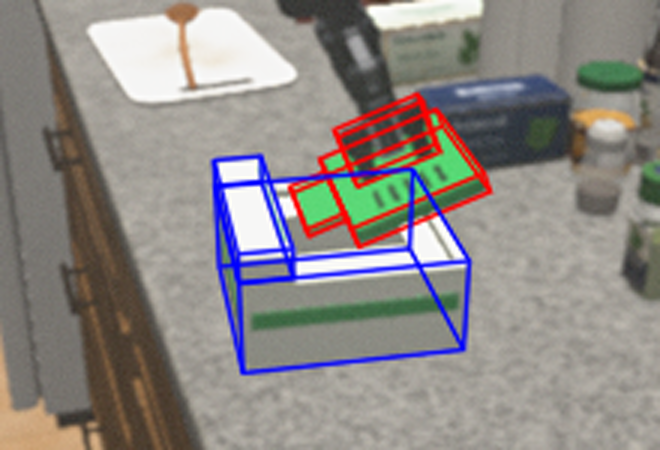

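View pics/g_wrist.png

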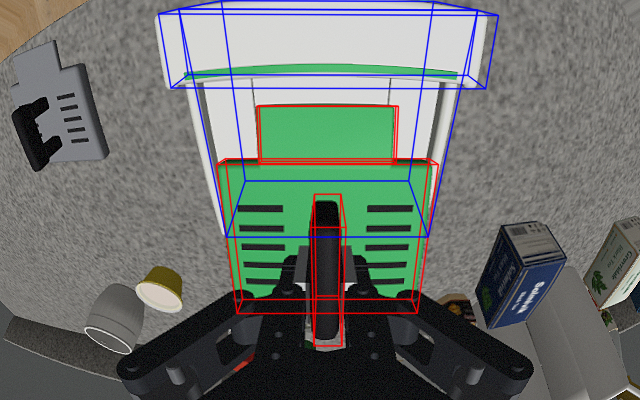

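Both overlays match: the red lid model sits on the lid in both views, and the blue caddy model matches in the side view. In the wrist view the caddy's rails and lip centre on column ~320, against 328 for the model, so the caddy is ~3 mm further to −y. I'll correct by −0.3 cm along tool x and slide the tongue in.

```bash

python3 -m pendant '[[[-0.3,-0.4,0],[0,0,0],0],[[0,-1,0],[0,0,0],0],[[0,-1,0],[0,0,0],0],[[0,-1,0],[0,0,0],0],[[0,-0.6,0],[0,0,0],0]]'
python3 -m pendant '[[[0,0,0],[0,0,0],0],[[0,0,0],[0,0,0],0],[[0,0,0],[0,0,0],0],[[0,0,0],[0,0,0],0]]'
python3 goal.py 0 79 10
python3 chk.py h side wrist
```

```text
time_s: 11.12
eef_pos: [0.4881, -0.0212, 0.1154]
tool_rot: [0.13, 0.739, 0.651, 0.114]
contact_force: [-0.3, -0.8, -2.0]
width: 0.0134
time_s: 11.45
eef_pos: [0.4909, -0.0213, 0.117]
tool_rot: [0.131, 0.739, 0.651, 0.115]
contact_force: [0.0, -0.3, -2.9]
width: 0.0128
lid in caddy mm [ 0.  -3.7 87.5] tongue [-79.6  -3.8  72.2] yaw,pitch,roll [ 4.000e-02 -2.004e+01  1.000e-02] t 11.45 F [ 0.  -0.3 -2.9]
goal (0.0, 79.0, 10.0) TCP [ 0.4966 -0.0183  0.1099] shift tool cm [0.37 0.26 0.84] turn deg [10.04 -0.02  0.03]
side green_lid pred [347.6 198.5] seen [(array([351.5, 198.8]), 0.61)]
side green_lid_tongue pred [312.8 207.6] seen [(array([315. , 208.2]), 0.75)]
side caddy_lip pred [321.5 198.6] seen [(array([322.7, 202.7]), 0.97)]
side caddy_seat pred [347.2 206.5] seen [(array([345.5, 205.8]), 0.91)]
wrist green_lid pred [326.8 235.9] seen [(array([324.8, 232.9]), 0.88)]
wrist green_lid_tongue pred [327.2 103.2] seen []
wrist caddy_lip pred [335. 156.] seen [(array([328. , 157.5]), 0.57)]
wrist caddy_seat pred [332.2 212.1] seen []
```

View pics/h_wrist.png

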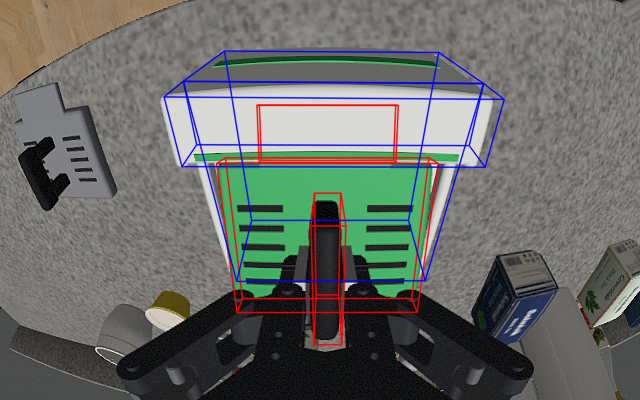

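The tongue is under the lip (lip edge at row ~157, tongue hidden beneath it) and the lid is centred between the rails. Swinging halfway down.

```bash
sed -i 's/-.019,0\]/-.0225,0]/' goal.py
python3 -m pendant '[[[0,0.09,0.28],[3.3,0,0],0],[[0,0.09,0.28],[3.3,0,0],0],[[0,0.09,0.28],[3.4,0,0],0],[[0,0,0],[0,0,0],0],[[0,0,0],[0,0,0],0]]'
python3 -m pendant '[[[0,0,0],[0,0,0],0],[[0,0,0],[0,0,0],0]]'
python3 goal.py 0 70 0
```

```text
time_s: 12.37
eef_pos: [0.4958, -0.0224, 0.109]
tool_rot: [0.066, 0.748, 0.658, 0.057]
contact_force: [-0.6, 0.3, -1.7]
width: 0.0131
time_s: 12.53
eef_pos: [0.4945, -0.022, 0.1091]
tool_rot: [0.066, 0.748, 0.658, 0.058]
contact_force: [-0.1, -0.1, -1.8]
width: 0.0131
lid in caddy mm [-2.  -0.4 78.1] tongue [-83.   -0.5  77. ] yaw,pitch,roll [  0.04 -10.02   0.  ] t 12.5333 F [-0.1 -0.1 -1.8]
goal (0.0, 70.0, 0.0) TCP [ 0.502  -0.0225  0.1014] shift tool cm [0.04 0.6  0.88] turn deg [ 1.002e+01 -1.000e-02  4.000e-02]
```

```bash

python3 -m pendant '[[[0,0.2,0.3],[3.3,0,0],0],[[0,0.2,0.3],[3.3,0,0],0],[[0,0.2,0.3],[3.4,0,0],0],[[0,0,0],[0,0,0],0],[[0,0,0],[0,0,0],0]]'
python3 -m pendant '[[[0,0,0],[0,0,0],0],[[0,0,0],[0,0,0],0]]'
python3 goal.py 0 66 0; python3 chk.py i side wrist
```

```text
time_s: 12.95
eef_pos: [0.5022, -0.0233, 0.1007]
tool_rot: [0.001, 0.751, 0.66, -0.0]
contact_force: [-0.9, 0.0, -2.1]
width: 0.0128
time_s: 13.12
eef_pos: [0.5015, -0.0228, 0.1012]
tool_rot: [0.0, 0.751, 0.661, 0.001]
contact_force: [-0.1, -0.4, -2.0]
width: 0.0128
lid in caddy mm [-0.4 -0.4 69.8] tongue [-80.4  -0.4  82.7] yaw,pitch,roll [ 0.03 -0.06  0.02] t 13.1167 F [-0.1 -0.4 -2. ]
goal (0.0, 66.0, 0.0) TCP [ 0.502  -0.0225  0.0974] shift tool cm [0.04 0.04 0.38] turn deg [ 0.06 -0.02  0.03]
side green_lid pred [347.6 205.4] seen [(array([350.9, 204.9]), 0.72)]
side green_lid_tongue pred [312.5 203.6] seen [(array([311.7, 205.7]), 0.87)]
side caddy_lip pred [321.9 199.3] seen [(array([322.7, 203. ]), 0.69)]
side caddy_seat pred [347.7 207.2] seen []
wrist green_lid pred [326.3 234.1] seen []
wrist green_lid_tongue pred [326.6 101.1] seen [(array([326.9, 144.3]), 0.5)]
wrist caddy_lip pred [327.5 144.4] seen [(array([329.1, 143.9]), 0.73)]
wrist caddy_seat pred [326.8 231.4] seen [(array([326.4, 235. ]), 0.55)]
```

View pics/i_wrist.png

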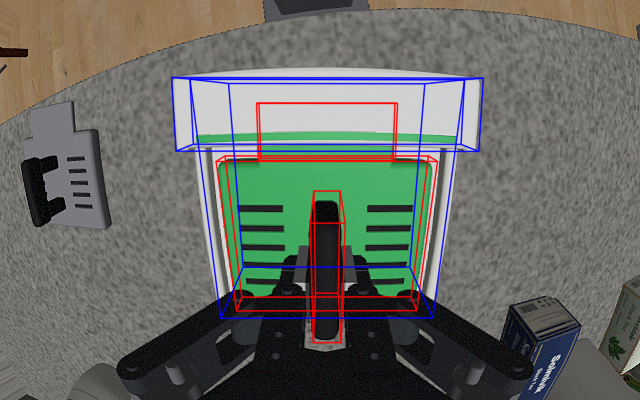

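The lid is level, centred between the rails (lid edges at columns 217 and 437), with the tongue under the lip. Forces are low. Lowering onto the ledges.

```bash

python3 -m pendant '[[[0,0,0.2],[0,0,0],0],[[0,0,0.15],[0,0,0],0],[[0,0,0.1],[0,0,0],0],[[0,0,0],[0,0,0],0],[[0,0,0],[0,0,0],0]]'
python3 goal.py 0 65 0
```

```text
time_s: 14.03
eef_pos: [0.5021, -0.0229, 0.0964]
tool_rot: [-0.0, 0.751, 0.661, -0.0]
contact_force: [-0.8, -1.1, -2.2]
width: 0.0125
lid in caddy mm [ 0.2 -0.4 65. ] tongue [-79.8  -0.4  78. ] yaw,pitch,roll [ 0.04  0.01 -0.01] t 14.0333 F [-0.8 -1.1 -2.2]
goal (0.0, 65.0, 0.0) TCP [ 0.502  -0.0225  0.0964] shift tool cm [ 0.04 -0.02  0.  ] turn deg [-0.01  0.01  0.04]
```

```bash

python3 -m pendant '[[[0,0,0.1],[0,0,0],0],[[0,0,0.1],[0,0,0],0],[[0,0,0],[0,0,0],0],[[0,0,0],[0,0,0],0]]'
python3 goal.py 0 65 0
```

```text
time_s: 14.37
eef_pos: [0.5022, -0.0229, 0.0964]
tool_rot: [-0.0, 0.751, 0.661, 0.0]
contact_force: [-11.8, 0.7, 20.7]
width: 0.0131
lid in caddy mm [ 0.3 -0.3 65. ] tongue [-79.7  -0.4  78. ] yaw,pitch,roll [ 0.03 -0.    0.07] t 14.3667 F [-11.8   0.7  20.7]
goal (0.0, 65.0, 0.0) TCP [ 0.502  -0.0225  0.0964] shift tool cm [ 0.04 -0.03 -0.  ] turn deg [ 0.   -0.07  0.03]
```

Firm contact at z = 65 mm: the lid is seated. Easing off the press, opening, then backing straight up.

```bash

python3 -m pendant '[[[0,0,-0.15],[0,0,0],0],[[0,0,0],[0,0,0],1.6],[[0,0,0],[0,0,0],3],[[0,0,0],[0,0,0],5],[[0,0,0],[0,0,0],6]]'
python3 -m pendant '[[[0,0,0],[0,0,0],6],[[0,0,0],[0,0,0],6],[[0,0,0],[0,0,0],6],[[0,0,0],[0,0,0],6],[[0,0,0],[0,0,0],6]]'
python3 -m pendant '[[[0,0,-1],[0,0,0],6],[[0,0,-2],[0,0,0],6],[[0,0,-3],[0,0,0],6],[[0,0,-4],[0,0,0],6],[[0,0,-3],[0,0,0],6]]'
python3 -m pendant '[[[0,0,0],[0,0,0],6],[[0,0,0],[0,0,0],6],[[0,0,0],[0,0,0],6],[[0,0,0],[0,0,0],6],[[0,0,0],[0,0,0],6]]'
python3 look.py j side wrist
```

```text
time_s: 14.78
eef_pos: [0.5022, -0.0229, 0.0958]
tool_rot: [0.0, 0.751, 0.661, -0.0]
contact_force: [0.7, -0.0, -0.3]
width: 0.0518
time_s: 15.2
eef_pos: [0.5022, -0.0229, 0.096]
tool_rot: [-0.0, 0.751, 0.661, -0.0]
contact_force: [0.5, 0.1, 0.3]
width: 0.0601
time_s: 15.62
eef_pos: [0.5024, -0.0233, 0.2295]
tool_rot: [0.001, 0.751, 0.66, 0.001]
contact_force: [1.2, 0.4, 0.1]
width: 0.0601
time_s: 16.03
eef_pos: [0.5015, -0.0228, 0.225]
tool_rot: [-0.001, 0.751, 0.661, -0.001]
contact_force: [0.1, 0.2, 0.1]
width: 0.0598
16.0333 [ 0.50146689 -0.0228225   0.22496582] [[0.127, 0.992, -0.002], [0.992, -0.127, -0.0], [-0.001, -0.002, -1.0]] 0.05977838210497498
side green_lid [348.7 204.7] 0.97 z=0: [ 0.5503  0.1038 -0.    ]
side green_lid_tongue [315.3 206.5] 0.63 z=0: [0.4628 0.1221 0.    ]
side caddy [349.  231.6] 0.75 z=0: [ 0.5053 -0.0242 -0.    ]
side caddy_lip [321.8 200.3] 0.59 z=0: [0.4893 0.1513 0.    ]
wrist green_lid [327.5 178.1] 0.91 z=0: [ 0.5168 -0.0225  0.    ]
wrist caddy_lip [326.6 125.1] 0.91 z=0: [ 0.4521 -0.0154  0.    ]
```

```bash
python3 - <<'E'
from goal import *
im=cv2.imread("pics/j_wrist.png"); s=cv2.imread("pics/j_side.png")[150:270,260:420]
cal=get_calibration("wrist")
for nm,t,col in(("green_lid",CAD+[0,0,.065],(0,0,255)),):
    for b in B[nm]:
        p=proj(cal,verts(b,RC,t),True)
        for i in range(8):
            for j in(1,2,4):
                if not i&j: cv2.line(im,tuple(np.round(p[i]).astype(int)),tuple(np.round(p[i|j]).astype(int)),col,1,cv2.LINE_AA)
cv2.imwrite("pics/j.png",np.hstack([im[50:350,120:520],cv2.resize(s,(400,300),interpolation=cv2.INTER_CUBIC)]))
E
```

```text
(no output)
```

View pics/j.png

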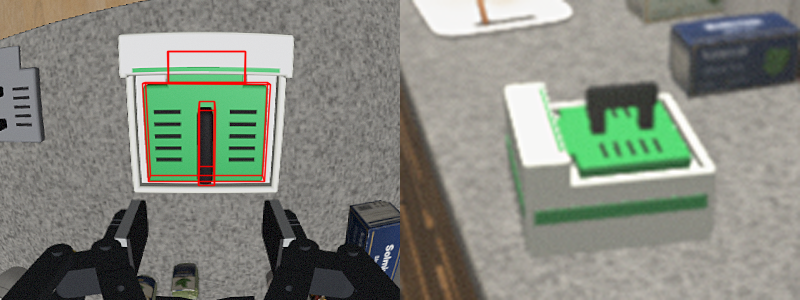

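The lid lies flat inside the rim with its tongue under the lip, it matches the model at the seat pose, and the gripper is clear. Handing in.

```bash
python3 -c "
from bench import *; print(finish_job())"
```

```text
the job is handed in; nothing more can be done
None
```

The green lid is on the white caddy, and I handed the job in at about 16 s of the 48 s allowed. I gripped the lid by its handle, held it at a 20° slant, slid the tongue under the lip, swung the lid level and pressed it onto the ledges. I then let go and backed off.

**Hooking:** With the slanted lid in place, the tongue came out at x ≈ −80 mm and z ≈ 72 mm in the caddy's frame, inside the required window. It was held there for more than 0.1 s.

**Seating:** The gripper met firm contact (about 21 N) with the lid origin at z ≈ 65 mm, tilt about 0° and the tongue at (−80, 0, 78) mm. These figures come from the arm pose and my fitted caddy position.

**After release:** The side and wrist pictures show the lid flat inside the rim with its tongue under the lip. The gripper is about 13 cm above the seating height and the measured force is near zero. I never moved near the grey lid, and it still lay flat in the wrist pictures.

**Disagreements:**
- The camera fits for the caddy's y differed, from −15 mm (side) and −19 mm (top) to −27 and −40 mm (wrist, the last with the caddy partly hidden by the held lid). I corrected by about 3 mm from the close-up wrist view, well inside the lid's 10 mm of play.
- The network's lip point in the side view was up to about 7 px off my prediction while the lip was partly hidden.

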